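Raise the heavy lid of the slide-drying chamber with its lever

ROBOT

A 7-joint arm with a two-finger parallel gripper is mounted at the origin on the work surface. World frame = base frame: x ahead of the robot, y to its left, z up, the work surface at z = 0. Lengths are in mm, angles in rad, forces in N, time in s.
With the tool pointing down it reaches from about 400 to 900 mm from the base axis. Payload 5.5 kg.
Tool frame: the origin (TCP) lies on the front face of the gripper's body, between the roots of the fingers; the fingertips stand 73 mm ahead of it and the grasp point (between the pads) lies 54 mm ahead of it; x points along the fingers, z is the direction in which the jaws open and shut, and the axes are right-handed (so a half turn about x gives the same grasp; the last joint's range is limited). The gripper opens to 85 mm and grips with 20 to 120 N. Pads are 22 mm wide; open, the fingers measure 114 mm over their backs; the gripper's body (76 mm by 85 mm) begins 54 mm behind the grasp point. The pads swing forward as they close: fully open they stand 13 mm farther back than shut.
Start: joints at [1.517, 0.501, -0.427, 1.55, 0.221, 1.138, -0.21], TCP at [202.523, -617.643, 303.91] pointing down, gripper open.
Joint ranges: [-2.88, 2.88], [-0.31, 2.03], [-1.54, 1.56], [0.2, 2.42], [-1.41, 4.55], [0.19, 2.02], [-2.57, 2.57]. Speed limits (rad/s): [2.57, 2.57, 3.14, 3.14, 3.14, 3.14, 3.14].

INTERFACE

Orientations are given as a unit quaternion [x, y, z, w].
In Python, from workcell import r gives the robot as it stands.
- The arm moves only by the tool move_arm, never from a script. Its argument "motion" is a list that holds one entry, the list of rows, each a list of 4 numbers: the shift along the world's x, y, z in mm, then the turn about the world's z in rad. A call has 1 to 10 rows; each row shifts and turns the commanded pose from where the row before left it; what a row does not reach is not made up. A row lasts 1/8 s, in which the tool goes at most 62.5 mm and 10.7 degrees, less where a joint would pass 70% of its speed; a pose out of reach is approached as far as the arm can. A call is refused whole if a number of a shift passes 62.5 or a number of a turn 0.188, either way. A call with a gripper value outside its range is refused whole. "gripper" is the closure, from -1 (fully open) to 1 (shut), set as the call begins (left out, the last holds). The fingers move at their own pace and stop on an object; "newtons" is the grip in N (left out, the last holds). Time passes only in rows, so rows that do not move let the fingers close. It gives the time, the measured TCP pose, the force and the opening at its end, in the units of the state.
- r.sense(): the state, without advancing time (a new reading comes with each control period).
- r.get_image(name): name is "scene" or "side" or "wrist"; returns the picture (480x640x3 uint8, red, green, blue); there is no depth.
- r.get_calibration(name): a dict with "fx", "fy", "cx", "cy" (pixels), "distortion" ([k1, k2, p1, p2, k3] as OpenCV has them; the pictures are not rectified), "R" (3x3) and "t" (3): a world point X has camera coordinates R X + t. Camera axes: x right, y down, z forward; pixel columns grow to the right and rows downward; lengths in mm; the calibration is good to about 2 mm. A picture is of the moment at which its call begins: read the wrist's pose just before it. get_calibration takes no time and is no camera call; for the wrist camera it gives the pose at the moment of the call.
- r.sign_off(): hands the job in, once; it reports no verdict.
The state is a dict: "time": time; "q": joint angles; "qd": joint speeds; "tau": joint torques, N m; "ee_pos": TCP position; "ee_rot": TCP orientation; "ft_force": force on the tool from outside, world axes, zero at the start; "moment": the same for the moment, N m; "width": finger opening in mm.
Only numpy, scipy, OpenCV 4.12 (cv2) and the standard library are available. Lean on these libraries where they do the work, as an engineer would, in place of code of your own. Each camera call takes 0.05 s, during which the arm holds its last target. There are 200 camera calls.

TASK

Let the damp air out of the slide-drying chamber: push the red safety stop all the way out from under the lever, then press the green pad at the lever's long end right down so that the heavy steel flap rises, and finish while holding it down with the flap open. Only push and press with the fingers: leave the lever lying in its fork, and do not disturb the dropper bottle, the glass jar or the blue slide box.

Things in the scene. Friction and masses are not known exactly. Their poses are not given: they have to be found in the camera images.
- chamber: The whole fixed device: aluminium base plate (130 x 380 mm, 8 mm thick), grey fork (fulcrum), white low box 220 x 155 x 84 mm. Its origin is on the table straight under the fork. Its z is up; its +y runs along the lever's long arm (towards the green pad), the white box lies on its -y side; its +x is the way in which the red stop slides out from under the lever.
- flap (a joint): Angle of the heavy steel flap (about 5 kg, 220 x 158 x 18 mm) that closes the white box, hinged on the side far from the lever: 0 shut, about 0.2 rad when the lever is down on its rubber buffer. It falls shut when the lever is let go.
- flap_lip (a point): The lip of the flap, 60 mm wide, that rests over the lever's short end; 8 mm thick, this point is on its top.
- stop (a joint): How far the red safety stop has slid out (m): 0 to 0.008 at the start (its post, reaching 102 mm above the table, stands right under the lever and blocks it), 0.045 fully out. Slides with about 2 N of friction and stays where it is left.
- stop_tab (a point): The inner face of the stop's upright red tab, at 65 mm above the table: push here, along the chamber's +x, away from the lever. The tab is a plate 40 mm wide (along chamber y), 10 mm thick, reaching from 15 to 95 mm above the table; its inner face looks at the lever and stands 97 mm from the lever's centre line when the stop is at 0, and 120 mm along chamber +y from the fork. A flat red bar, 20 mm above the table at its top, joins it to the post (30 x 26 mm) under the lever.
- lever: The loose aluminium lever (0.4 kg, bar 26 mm wide, 16 mm thick), its pin lying in the open-topped fork. Origin at the pin's centre, 90 mm above the table; axes parallel to the chamber's at rest. The long arm (250 mm to the pad's centre) slopes up 0.22 rad at rest, the short arm (80 mm) goes under the flap's lip. Pressing its pad needs about 5 to 13 N all the way down; forced down with the stop still in, it would jump out of its fork.
- lever_pad (a point): Centre of the top of the green pad (38 mm across the lever, 44 mm along it) at the lever's long end: at rest about 157 mm above the table and 241 mm along chamber +y from the fork; it goes down about 115 mm until the lever meets the rubber buffer, nearly straight down (swinging out by up to 10 mm along chamber +y half-way, and ending 5 mm out).
- dropper_mid (a point): Middle of the small amber dropper bottle, 36 mm wide, 85 mm tall, standing on the table. Leave it alone.
- jar_mid (a point): Middle of the glass staining jar, 54 mm wide, 85 mm tall, standing on the table. Leave it alone.
- slidebox_mid (a point): Middle of the blue slide box, 36 x 80 mm, 50 mm tall, standing on the table. Leave it alone.

How it is judged (in metres and radians):
On the way, in this order (a step that is already met when the one before it is completed fails the run):
1. the red stop is pushed all the way out while the flap is still shut (value of joint stop above 0.038 m and value of joint flap below 0.05 rad), for 0.2 s.
2. the lever is pressed and the flap is up (value of joint flap above 0.15 rad and contact force between any of the fingers, the arm and lever above 1.5 N), for 0.3 s.
At the end, for the whole second after the job is handed in: The flap is held open by more than 0.15 rad (of about 0.2) and still, the stop is out by more than 38 mm (of 45), the green pad is below 90 mm above the table with the robot pressing on the lever by more than 1.5 N, and the lever still lies in its fork (all of step 2 and velocity of joint flap between -0.1 and 0.1 rad/s and value of joint stop above 0.038 m and z of lever_pad in the frame of chamber below 0.09 m and distance between lever and chamber below 0.105 m); the arm keeps its last pose, push and grip.
It fails at once if the lever is lifted out of its fork (distance of lever from where it was at the start of the episode above 0.015 m).
It fails at once if the dropper bottle is moved, lifted or tipped (distance of dropper_mid from where it was at the start of the episode above 0.02 m or angle between dropper_mid's own z axis and vertical above 0.4 rad).
It fails at once if the glass jar is moved, lifted or tipped (distance of jar_mid from where it was at the start of the episode above 0.02 m or angle between jar_mid's own z axis and vertical above 0.4 rad).
It fails at once if the slide box is moved, lifted or tipped (distance of slidebox_mid from where it was at the start of the episode above 0.02 m or angle between slidebox_mid's own z axis and vertical above 0.4 rad).
It also fails if it takes over 42 s, if anything falls off the work surface, if the arm or the gripper's body presses on something with over 40 N, if the wrist force passes 120 N, or if a joint passes its speed limit or range.

## Working session

There is one attempt and no reset: what is moved stays moved. The work goes in short steps, Python scripts to look and compute and a tool call to move; the robot and the scene stay as the last step left them, time stands still between calls to the robot, and variables do not carry over. Pictures are saved under pics/ and viewed, about 8 in all and at most 12, crops included, and the job is handed in when it is done.

Besides the shell and the picture viewer there is one more tool, called after "Emit:" in YAML: its name, and indented under it one key for each argument. move_arm: Moves the arm, as the interface text tells. Its arguments: {"type":"object","properties":{"motion":{"type":"array","items":{"type":"array","items":{"type":"array","items":{"type":"number"}}}},"gripper":{"type":"number"},"newtons":{"type":"number"}},"required":["motion"]}

```bash
mkdir -p pics; cat > h.py <<'E'
import numpy as np, cv2
from workcell import r
def save(n,f):
    im=r.get_image(n); cv2.imwrite('pics/'+f,im[:,:,::-1]); return im
def ray(c,uv):
    K=np.array([[c['fx'],0,c['cx']],[0,c['fy'],c['cy']],[0,0,1.]])
    p=cv2.undistortPoints(np.array([[uv]],float),K,np.array(c['distortion'],float))[0,0]
    R=np.array(c['R']);t=np.array(c['t'])
    return -R.T@t, R.T@np.array([p[0],p[1],1])
def onz(c,uv,z):
    o,d=ray(c,uv); return o+d*(z-o[2])/d[2]
def proj(c,X):
    K=np.array([[c['fx'],0,c['cx']],[0,c['fy'],c['cy']],[0,0,1.]])
    return cv2.projectPoints(np.array(X,float).reshape(-1,1,3),cv2.Rodrigues(np.array(c['R']))[0],np.array(c['t'],float),K,np.array(c['distortion'],float))[0][:,0]
E
python3 - <<'E'
from h import *
print(r.sense())
for n in('scene','side'):
    im=save(n,n+'0.png'); c=r.get_calibration(n); print(n,c)
    hsv=cv2.cvtColor(im,cv2.COLOR_RGB2HSV)
    for k,lo,hi in(('red',(0,150,60),(8,255,255)),('green',(45,100,40),(85,255,255)),('blue',(100,120,40),(130,255,255))):
        m=cv2.inRange(hsv,lo,hi)
        nn,l,s,ce=cv2.connectedComponentsWithStats(m)
        for i in range(1,nn):
            if s[i][4]>40: print(k,s[i],ce[i])
E
```

```text
{'time': 0.0, 'q': array([ 1.5172434 ,  0.50183881, -0.42676331,  1.55148718,  0.2208337 ,
        1.13828516, -0.21030237]), 'qd': array([ 1.13693342e-04, -5.10842991e-04,  2.70057719e-04, -7.05303924e-05,
       -2.59566870e-04,  7.09837919e-05, -7.59707456e-04]), 'tau': array([-5.76442744e-04, -5.69522274e+01, -5.81652761e+00, -2.80947858e+01,
        1.06243731e-02,  1.16502063e-02,  2.11345736e-05]), 'ee_pos': array([ 202.21917091, -617.14999594,  302.84694643]), 'ee_rot': array([ 0.41528199,  0.57316618, -0.41445867,  0.57205368]), 'ft_force': array([-0.12456099, -0.06863099,  0.23697812]), 'moment': array([ 0.0406038 ,  0.05296234, -0.00125382]), 'width': 85.65374664122615}
scene {'fx': 532.364236877856, 'fy': 532.364236877856, 'cx': 311.95810151817113, 'cy': 242.16883237549038, 'distortion': array([-0.09904397,  0.        ,  0.        ,  0.        ,  0.        ]), 'R': array([[ 0.86313514,  0.50496902,  0.00200653],
       [ 0.34186275, -0.58140659, -0.73830633],
       [-0.37165521,  0.63794409, -0.67446256]]), 't': array([-551.60374212,  -53.51354321, 1260.66085911])}
red [
[... 417 characters left out ...]
y': 482.76577156738085, 'cx': 326.32810023570573, 'cy': 241.8558267551747, 'distortion': array([-0.0923726,  0.       ,  0.       ,  0.       ,  0.       ]), 'R': array([[ 0.99280479, -0.11952454,  0.00724815],
       [-0.08583888, -0.75259301, -0.6528671 ],
       [ 0.08348854,  0.64754741, -0.75743779]]), 't': array([-538.25581889,  201.61511264,  911.79817178])}
red [327 203  10  13  53] [331.30188679 209.1509434 ]
red [304 227  28  18 257] [317.02723735 236.16342412]
red [272 243  13  12  98] [277.55102041 248.39795918]
green [255 156  21  18 264] [264.9469697  164.51893939]
blue [ 297   26   61   59 1758] [328.07849829  55.03071672]
blue [299 167  23  36 538] [310.06505576 184.26022305]
```

View pics/scene0.png

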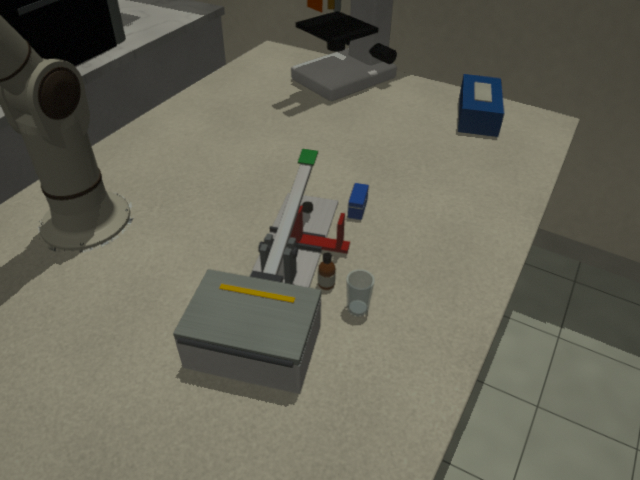

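View pics/side0.png

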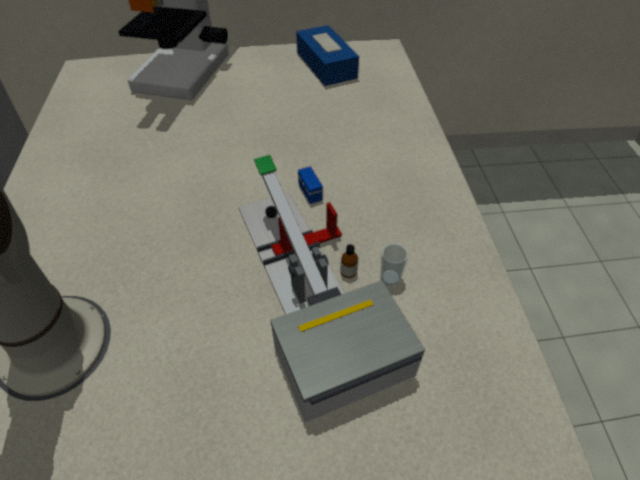

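Scene view: green pad (307,156), red tab (341,229), fork prongs (278,255), slide box (358,200), dropper (327,272), jar (359,292). The side view shows the same items, with the pad at (265,164), tab (332,216) and dropper (349,262). Next I triangulate.

```bash
python3 - <<'E'
from h import *
S,D=r.get_calibration('scene'),r.get_calibration('side')
def tri(a,b):
    o1,d1=ray(S,a);o2,d2=ray(D,b);d1/=np.linalg.norm(d1);d2/=np.linalg.norm(d2)
    s=np.linalg.lstsq(np.c_[d1,-d2],o2-o1,rcond=None)[0]
    p,q=o1+s[0]*d1,o2+s[1]*d2; return (p+q)/2,np.linalg.norm(p-q)
pad=tri((307.6,156.3),(264.9,164.5)); print('pad',pad)
ims={n:cv2.imread(f'pics/{n}0.png') for n in('scene','side')}
for n,x,y in(('scene',280,120),('side',235,130)):
    pass
a=ims['scene'][140:320,240:390]; b=ims['side'][140:320,240:420]
cv2.imwrite('pics/c.png',np.hstack([cv2.resize(a,(0,0),fx=2.4,fy=3),cv2.resize(b,(0,0),fx=2.4,fy=3)]))
print('tab',tri((342,215.),(331.5,205)))
P=np.array(pad[0])
print('dropper top', tri((327,256),(350,248)))
print('box top', tri((358.5,191),(310,177)))
print('padz157',onz(S,(307.6,156.3),157),onz(D,(264.9,164.5),157))
E
```

```text
pad (array([445.01720628, 310.96489714, 148.90475047]), np.float64(1.838583660299867))
tab (array([579.8443084 , 225.81613255,  94.81823816]), np.float64(1.9552083991282363))
dropper top (array([604.22772236, 117.61919589,  76.1895494 ]), np.float64(1.993239573894449))
box top (array([547.20586845, 374.15864755,  48.46713965]), np.float64(4.08867923014246))
padz157 [450.88756007 301.85764026 157.        ] [445.32583166 299.82312888 157.        ]
```

View pics/c.png

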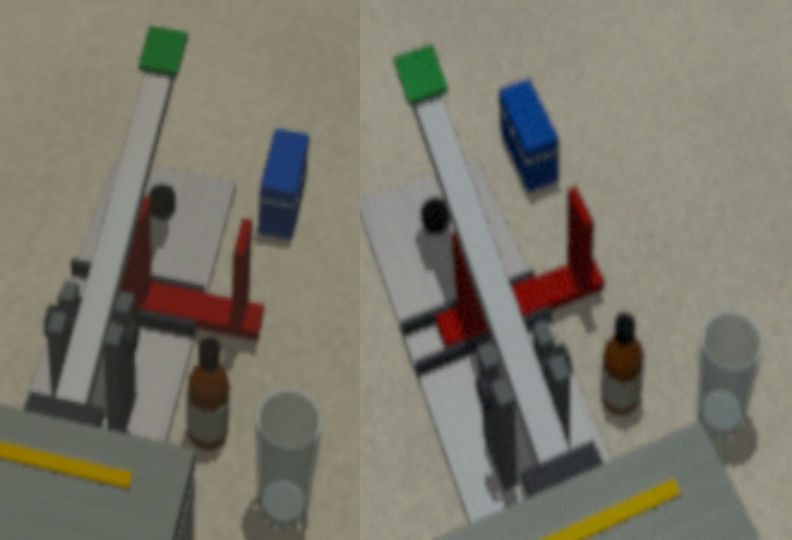

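```bash
python3 - <<'E'
from h import *
from scipy.spatial.transform import Rotation as Ro
M=Ro.from_quat(r.sense()['ee_rot']).as_matrix(); print(M.round(2)); print('jaw yaw',np.degrees(np.arctan2(M[1,2],M[0,2])))
S,D=r.get_calibration('scene'),r.get_calibration('side')
# refine yaw & origin: points on the lever's end near lip and fork vs. fit
pad=np.array([447,303,157.])
for yaw in(14,17,19.2,22,25):
    a=np.radians(yaw);y=np.array([-np.sin(a),np.cos(a),0]);f=pad-241*y;f[2]=0
    x=np.array([np.cos(a),np.sin(a),0]); pts=[f+[0,0,98],f+60*y+[0,0,110],f+103*x+120*y+[0,0,95]]
    print(yaw,f.round(),proj(S,pts).round(1).tolist(),proj(D,pts).round(1).tolist())
E
```

```text
[[-0.    0.95  0.31]
 [ 0.    0.31 -0.95]
 [-1.    0.   -0.  ]]
jaw yaw -71.84769820339255
14 [505.  69.   0.] [[271.3, 245.5], [280.9, 222.1], [336.9, 218.8]] [[303.3, 263.9], [293.2, 237.7], [330.7, 209.7]]
17 [517.  73.   0.] [[277.4, 246.7], [285.3, 222.8], [340.4, 217.7]] [[309.4, 262.0], [297.7, 236.4], [332.5, 207.2]]
19.2 [526.  75.   0.] [[281.9, 247.4], [288.6, 223.3], [342.9, 216.8]] [[313.8, 260.4], [300.9, 235.3], [333.7, 205.4]]
22 [537.  80.   0.] [[287.8, 248.1], [292.9, 223.8], [345.9, 215.6]] [[319.3, 258.2], [304.9, 233.7], [335.0, 203.0]]
25 [549.  85.   0.] [[294.1, 248.6], [297.5, 224.2], [349.1, 214.3]] [[324.9, 255.7], [309.1, 232.0], [336.2, 200.5]]
```

Emit:
move_arm:
  motion:
    - [[20, 62, 0, 0], [20, 62, 0, 0], [20, 62, 0, 0], [20, 62, 10, 0], [20, 62, 10, 0], [20, 62, 10, 0], [20, 62, 10, 0], [20, 62, 10, 0], [20, 62, 10, 0], [20, 62, 10, 0]]
  gripper: 1

```text
time: 1.35
ee_pos: [392.8, -25.7, 370.6]
ee_rot: [0.415, 0.572, -0.415, 0.573]
ft_force: [1.6, -0.2, 0.1]
width: -0.4
```

Emit:
move_arm:
  motion:
    - [[26, 40, -10, 0], [26, 40, -10, 0], [26, 40, -10, 0], [26, 40, -10, 0], [26, 40, -10, 0], [24, 34, -10, 0], [0, 0, 0, 0]]

```text
time: 2.22
ee_pos: [546.5, 209.7, 308.8]
ee_rot: [0.414, 0.575, -0.413, 0.572]
ft_force: [0.1, -0.3, -0.2]
width: -0.1
```

```bash
python3 - <<'E'
from h import *
s=r.sense();c=r.get_calibration('wrist');print(s['ee_pos'],s['ft_force'])
im=save('wrist','w1.png');np.save('w1.npy',c,allow_pickle=True)
f=np.array([521,74,0.]);a=np.radians(18);x=np.array([np.cos(a),np.sin(a),0]);y=np.array([-x[1],x[0],0])
print(-np.array(c['R']).T@c['t'])
for n,X in(('pad',f+241*y+[0,0,157]),('tabtop in',f+97*x+120*y+[0,0,95]),('fork',f+[0,0,98])):print(n,X,proj(c,X))
E
```

```text
[546.4578236  209.66865419 308.78684126] [ 0.12058945 -0.27785716 -0.15563732]
[613.37744837 232.26037229 377.76755628]
pad [446.52690436 303.20462043 157.        ] [[126.27570188 346.41409006]]
tabtop in [576.17044276 218.10143041  95.        ] [[321.22736288 177.92518397]]
fork [521.  74.  98.] [[477.48406626 307.69302517]]
```

View pics/w1.png

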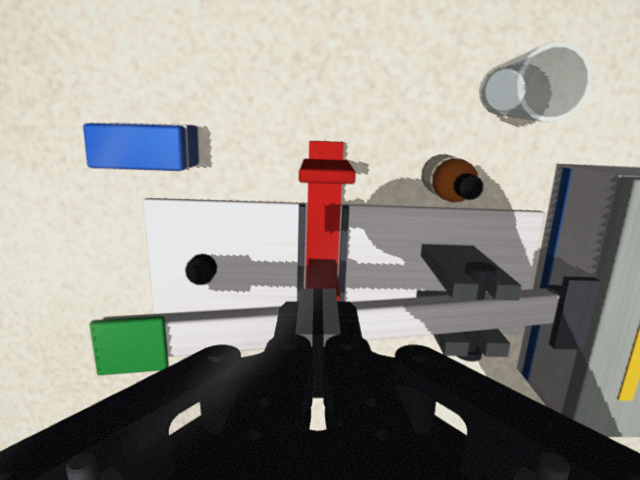

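```bash
python3 - <<'E'
from h import *
c=np.load('w1.npy',allow_pickle=True).item()
A,B=onz(c,(147,199),8),onz(c,(543,211),8);print(A,B,np.degrees(np.arctan2(A[1]-B[1],A[0]-B[0]))-90)
print('tab inner top',onz(c,(328,182),95),'ends',onz(c,(300,180.5),95),onz(c,(355,182.5),95),'pad',onz(c,(129,346),157))
print('tip now',proj(c,np.array(r.sense()['ee_pos'])-[0,0,73]))
for n,p,z in(('dropper cap',(469,186),85),('box corner',(187,170),50),('boxc',(88,169),50)):print(n,onz(c,p,z))
E
```

```text
[495.01608452 361.53453821   8.        ] [602.05716136   5.99728912   8.        ] 16.75539489840368
tab inner top [574.97120565 212.70696865  95.        ] ends [569.77175754 231.57942678  95.        ] [580.63254301 194.70450578  95.        ] pad [447.39205092 301.61774492 157.        ]
tip now [[323.53433483 312.10504863]]
dropper cap [603.61965852 113.74369831  85.        ]
box corner [542.15813566 320.71112235  50.        ]
boxc [517.54032604 398.4633528   50.        ]
```

Emit:
move_arm:
  motion:
    - [[1, -5, -45, 0], [0, 0, -45, 0], [0, 0, -45, 0], [0, 0, -40, 0], [0, 0, 0, 0]]

```text
time: 2.9
ee_pos: [545.9, 198.5, 133.0]
ee_rot: [0.413, 0.573, -0.417, 0.571]
ft_force: [-0.3, 0.2, 0.6]
width: -0.1
```

Emit:
move_arm:
  motion:
    - [[9.6, 2.9, 0, 0], [9.6, 2.9, 0, 0], [9.6, 2.9, 0, 0], [9.6, 2.9, 0, 0], [9.6, 2.9, 0, 0], [0, 0, 0, 0]]

```text
time: 3.65
ee_pos: [596.9, 216.4, 135.3]
ee_rot: [0.415, 0.572, -0.414, 0.573]
ft_force: [-0.5, 0.6, -0.3]
width: -0.5
```

Emit:
move_arm:
  motion:
    - [[4.8, 1.4, 0, 0], [4.8, 1.4, 0, 0], [1.9, 0.6, 0, 0], [0, 0, 0, 0], [0, 0, 0, 0]]

```text
time: 4.28
ee_pos: [607.3, 219.3, 135.2]
ee_rot: [0.415, 0.573, -0.415, 0.573]
ft_force: [-1.9, -0.6, -0.8]
width: 0.1
```

```bash
python3 - <<'E'
from h import *
print(r.sense()['ft_force'],r.sense()['ee_pos']); save('wrist','w2.png')
E
```

```text
[-1.87187083 -0.56172157 -0.7827357 ] [607.27609459 219.34777587 135.23225643]
```

View pics/w2.png

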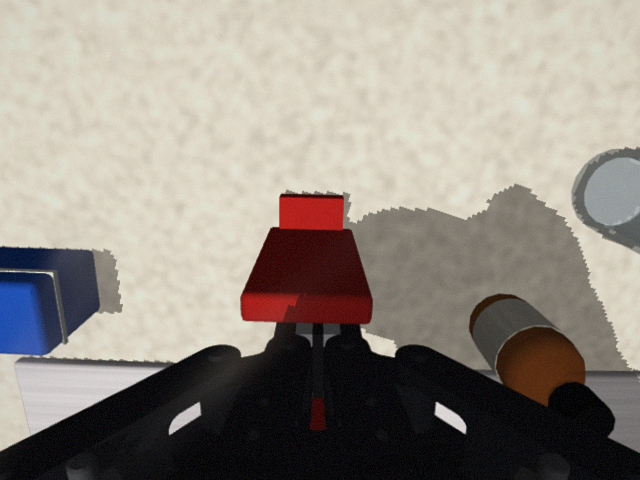

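The wrist view shows the fingers against the tab, whose top inner edge is at row about 320. The bottle and slide box are clear. I keep pushing until the slide reaches its end.

Emit:
move_arm:
  motion:
    - [[2.9, 0.9, 0, 0], [2.9, 0.9, 0, 0], [0, 0, 0, 0], [0, 0, 0, 0]]

```text
time: 4.82
ee_pos: [608.1, 219.7, 134.9]
ee_rot: [0.411, 0.574, -0.418, 0.571]
ft_force: [-17.4, -6.5, 13.7]
width: 0.2
```

```bash
python3 - <<'E'
from h import *
print(r.sense()['ft_force'],r.sense()['ee_pos'])
c=r.get_calibration('wrist');im=r.get_image('wrist');h=cv2.cvtColor(im,cv2.COLOR_RGB2HSV)
m=cv2.inRange(h,(0,150,50),(8,255,255))
ys,xs=np.nonzero(m[:340]);e=ys[np.abs(xs-260)<15].max();print('inner edge row',e,onz(c,(305,e),95))
E
```

```text
[-17.39522404  -6.52830442  13.65035535] [608.1416284  219.67777736 134.94130784]
inner edge row 322 [618.31538726 227.3369567   95.        ]
```

Emit:
move_arm:
  motion:
    - [[-13.5, -4, 0, 0], [0, 0, 40, 0], [0, 0, 60, 0], [0, 0, 40, 0], [-38, 21.5, 0, 0], [-38, 21.5, 0, 0], [-38, 21.5, 0, 0], [-38, 21.5, 0, 0], [0, 0, 0, 0]]

```text
time: 6.0
ee_pos: [444.8, 305.6, 276.3]
ee_rot: [0.414, 0.574, -0.412, 0.574]
ft_force: [0.2, -0.1, 1.6]
width: 0.1
```

```bash
python3 - <<'E'
from h import *
print(r.sense()['ft_force'],r.sense()['ee_pos'])
c=r.get_calibration('wrist');save('wrist','w3.png')
X=np.array([447.4,301.6,157]);print(proj(c,X),'tip over',proj(c,np.array(r.sense()['ee_pos'])-[0,0,73]))
c=r.get_calibration('scene');im=save('scene','s3.png')
E
```

```text
[ 0.2487942  -0.11703263  1.63019732] [444.80230727 305.60457793 276.3316682 ]
[[327.92561175 265.89034003]] tip over [[324.37490148 306.18561526]]
```

View pics/w3.png

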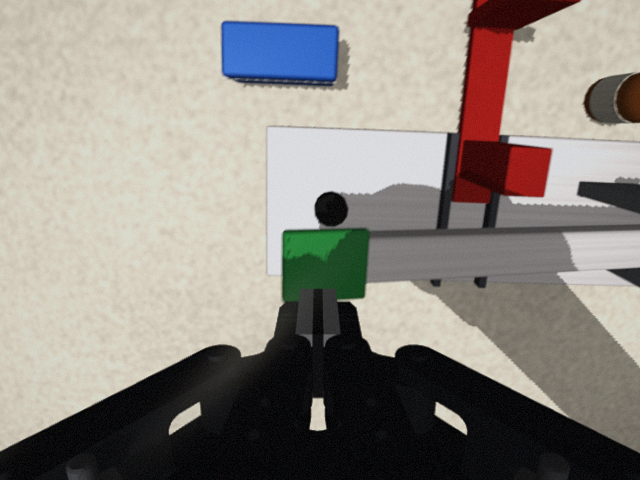

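View pics/s3.png

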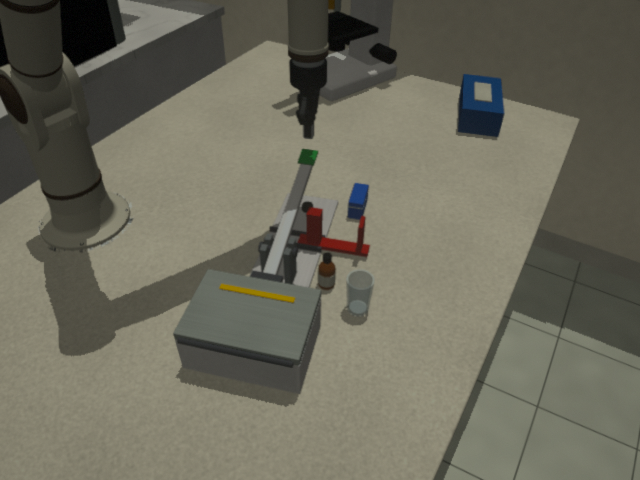

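Pad centre is at (325,265) in the wrist view, as predicted. The red post (505,170) is clear of the lever, so I press down.

Emit:
move_arm:
  motion:
    - [[0, 0, -20, 0], [0, 0, -15, 0], [0, 0, -8, 0], [0, 0, -8, 0], [0, 0, -8, 0], [0, 0, -8, 0], [0, 0, 0, 0]]

```text
time: 6.98
ee_pos: [447.6, 305.5, 209.1]
ee_rot: [0.416, 0.573, -0.413, 0.572]
ft_force: [-2.1, 2.9, 8.7]
width: 0.2
```

Emit:
move_arm:
  motion:
    - [[0, 0, -10, 0], [0, 0, -10, 0], [0, 0, -10, 0], [0, 0, -10, 0], [0, 0, -10, 0], [0, 0, -10, 0], [0, 0, 0, 0]]

```text
time: 7.85
ee_pos: [447.8, 306.9, 149.3]
ee_rot: [0.417, 0.574, -0.412, 0.572]
ft_force: [-0.6, 5.8, 7.0]
width: 0.1
```

Emit:
move_arm:
  motion:
    - [[0, 0, -6, 0], [0, 0, -6, 0], [0, 0, -6, 0], [0, 0, -6, 0], [0, 0, 0, 0]]

```text
time: 8.48
ee_pos: [448.2, 304.9, 125.0]
ee_rot: [0.416, 0.573, -0.413, 0.573]
ft_force: [-0.6, 0.4, 6.4]
width: 0.1
```

Emit:
move_arm:
  motion:
    - [[0, 0, -3, 0], [0, 0, -3, 0], [0, 0, -3, 0], [0, 0, 0, 0], [0, 0, 0, 0]]

```text
time: 9.1
ee_pos: [448.6, 304.8, 120.2]
ee_rot: [0.415, 0.571, -0.414, 0.574]
ft_force: [-9.3, -8.0, 46.9]
width: 0.1
```

```bash
python3 - <<'E'
from h import *
print(r.sense()['ft_force'],r.sense()['ee_pos'])
save('side','d4.png')
E
```

```text
[-9.3469348  -8.02444699 46.89368332] [448.57672013 304.75590075 120.15645474]
```

View pics/d4.png

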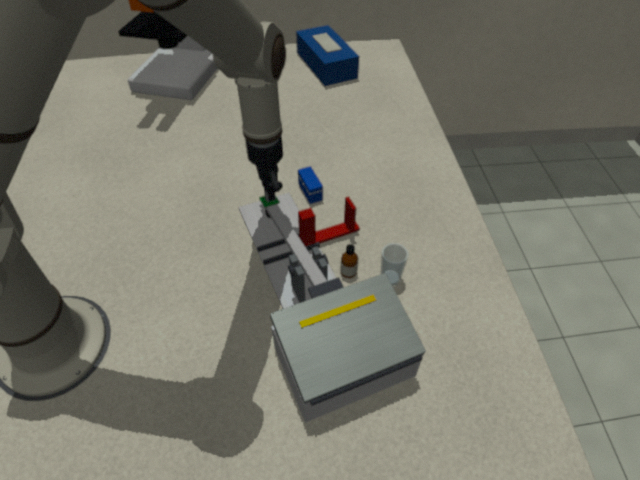

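```bash
python3 - <<'E'
from h import *
D=r.get_calibration('side')
f=np.array([516.8,71,0]);a=np.radians(16.8);x=np.array([np.cos(a),np.sin(a),0]);y=np.array([-x[1],x[0],0])
P=[]
for n in('side0','d4'):
    h=cv2.cvtColor(cv2.imread(f'pics/{n}.png'),cv2.COLOR_BGR2HSV);m=cv2.inRange(h,(15,150,80),(35,255,255));m[:250]=0
    q=np.array(np.nonzero(m)[::-1]).mean(1);P.append(q);print(n,q)
X=onz(D,P[0],103);l=X-f;print('bar in chamber',l@x,l@y)
for R in(5,10,15,20,25,30):print(R,proj(D,X+[0,0,R])-P[0])
E
```

```text
side0 [335.03671706 315.2224622 ]
d4 [336.96981891 310.81287726]
bar in chamber -4.497640306619196 -130.28425826980947
5 [[ 0.06080409 -1.53430624]]
10 [[ 0.12215257 -3.08291778]]
15 [[ 0.18405244 -4.64602631]]
20 [[ 0.2465108  -6.22382681]]
25 [[ 0.30953486 -7.81651759]]
30 [[ 0.37313196 -9.42430036]]
```

Emit:
move_arm:
  motion:
    - [[0, 0, 2, 0], [0, 0, 0, 0], [0, 0, 0, 0], [0, 0, 0, 0]]

```text
time: 9.65
ee_pos: [448.5, 304.7, 120.6]
ee_rot: [0.416, 0.572, -0.414, 0.574]
ft_force: [-6.4, -5.3, 31.6]
width: 0.0
```

```bash
python3 - <<'E'
from h import *
f=np.array([516.8,71,0]);a=np.radians(16.8);x=np.array([np.cos(a),np.sin(a),0]);y=np.array([-x[1],x[0],0])
for k in range(2):
  for n in('side','scene'):
    im=r.get_image(n); C=r.get_calibration(n)
    g=lambda i:np.array(np.nonzero(cv2.inRange(cv2.cvtColor(i,cv2.COLOR_BGR2HSV),(15,150,80),(35,255,255))[250:])[::-1]).mean(1)+[0,250]
    p0=g(cv2.imread(f'pics/{n}0.png'));p1=g(im[:,:,::-1].copy()); X=onz(C,p0,103)
    print(n,'obs',p1-p0)
    for th in(.1,.15,.2):
        for L,H in((105,3),(115,10),(120,18)):
            s,c=np.sin(th),np.cos(th); Y=X+y*(L*c-H*s-L)+np.array([0,0,L*s+H*c-H]); print(th,L,H,(proj(C,Y)[0]-p0).round(2)) if k==0 else 0
print(r.sense()['ft_force'],r.sense()['ee_pos'])
E
```

```text
side obs [ 1.99541145 -4.43932967]
0.1 105 3 [ 0.32 -2.86]
0.1 115 10 [ 0.51 -2.82]
0.1 120 18 [ 0.72 -2.59]
0.15 105 3 [ 0.58 -4.12]
0.15 115 10 [ 0.88 -4.04]
0.15 120 18 [ 1.19 -3.68]
0.2 105 3 [ 0.9  -5.26]
0.2 115 10 [ 1.31 -5.13]
0.2 120 18 [ 1.73 -4.62]
scene obs [-1.77482716 -6.35178006]
0.1 105 3 [-0.55 -3.63]
0.1 115 10 [-0.72 -3.7 ]
0.1 120 18 [-0.88 -3.54]
0.15 105 3 [-0.89 -5.29]
0.15 115 10 [-1.15 -5.37]
0.15 120 18 [-1.4  -5.12]
0.2 105 3 [-1.29 -6.85]
0.2 115 10 [-1.64 -6.92]
0.2 120 18 [-1.97 -6.56]
side obs [ 1.93310185 -4.40958494]
scene obs [-1.83775267 -6.37042013]
[-6.28753902 -4.28309236 30.89954294] [448.53198072 304.66861889 120.58926132]
```

The flap reads about 0.19 rad in both views. The lever is on its buffer under a steady 31 N, so I hand in.

```bash
python3 -c "
from h import *
r.sign_off();s=r.sense();print(s['time'],s['ft_force'],s['ee_pos'])"
```

```text
the job is handed in; nothing more can be done
the job is handed in; nothing more can be done
```

I pushed the red stop out to its end, pressed the green pad down onto the rubber buffer, and handed the job in at about 10 s while still holding it down. No verdict was reported.

- **Stop:** the tab moved about 45 mm, and the push force rose to about 17 N at the end of its travel. A later picture showed the post clear of the lever.
- **Flap:** both fixed views fit an opening of about 0.19 rad. That comes from a 4 to 6 pixel shift of the yellow bar and an assumed hinge position, so it is the least certain check.
- **Pad and lever:** the pad is about 47 mm above the table. The lever still lies in its fork as far as the last picture shows. The hold was steady at about 31 N upward on the tool, after I eased off from a peak reading of 47 N at the fingers.
- **Bottle, jar and slide box:** they looked untouched in the last side view. I did not measure their positions again.
- **Not confirmed:** the state read after hand-in returned no numbers, so there is no reading from the final second.

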